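# Load the blood bottles into their warmers

### The job

On the open bench in front of you, pick out the three culture bottles filled with dark red blood from among the warmers and stand each one upright on the floor of the bottle warmer whose collar has the colour of its cap: blue cap in the blue warmer, white in the white, yellow in the yellow. Set the glass down, do not drop or tip it; leave the two bottles of yellow broth, and the pen, marker and tally counter lying about, where they are.

Things in the scene. Friction and masses are not known exactly. Their poses are not given: they have to be found in the camera images.
- bottle_blue_mid (a point): upright glass culture bottle filled with dark red blood, no label, BLUE cap; 34 mm diameter body up to 70 mm, then a neck 18 mm across, and a cap 23 mm across over the top 20 mm, 120 mm tall overall, 0.07 to 0.12 kg. The point is on its axis at half height, 60 mm above its underside; z is its axis, pointing to the cap. Loose; to be moved.
- bottle_white_mid (a point): upright glass culture bottle filled with dark red blood, no label, WHITE cap; 34 mm diameter body up to 70 mm, then a neck 18 mm across, and a cap 23 mm across over the top 20 mm, 120 mm tall overall, 0.07 to 0.12 kg. The point is on its axis at half height, 60 mm above its underside; z is its axis, pointing to the cap. Loose; to be moved.
- bottle_yellow_mid (a point): upright glass culture bottle filled with dark red blood, no label, YELLOW cap; 34 mm diameter body up to 70 mm, then a neck 18 mm across, and a cap 23 mm across over the top 20 mm, 120 mm tall overall, 0.07 to 0.12 kg. The point is on its axis at half height, 60 mm above its underside; z is its axis, pointing to the cap. Loose; to be moved.
- broth_a_mid (a point): upright glass culture bottle filled with pale YELLOW broth, with a paper label and a BLUE cap; 34 mm diameter body up to 70 mm, then a neck 18 mm across, and a cap 23 mm across over the top 20 mm, 120 mm tall overall, 0.07 to 0.12 kg. Same point and axes. Not to be moved.
- broth_b_mid (a point): upright glass culture bottle filled with pale YELLOW broth, no label, WHITE cap; 34 mm diameter body up to 70 mm, then a neck 18 mm across, and a cap 23 mm across over the top 20 mm, 120 mm tall overall, 0.07 to 0.12 kg. Same point and axes. Not to be moved.
- warmer_blue_floor (a point): round bottle warmer fixed to the bench, dark metal, 76 mm across and 34 mm high, its top 8 mm a BLUE collar; one open round well from above, 52 mm wide and 26 mm deep, with a flat floor 8 mm above the bench. A small grey control pod stands 12 mm out of one side, below the collar. The point is the centre of the well's floor; z points up.
- warmer_white_floor (a point): round bottle warmer fixed to the bench, dark metal, 76 mm across and 34 mm high, its top 8 mm a WHITE collar; one open round well from above, 52 mm wide and 26 mm deep, with a flat floor 8 mm above the bench. A small grey control pod stands 12 mm out of one side, below the collar. The point is the centre of the well's floor; z points up.
- warmer_yellow_floor (a point): round bottle warmer fixed to the bench, dark metal, 76 mm across and 34 mm high, its top 8 mm a YELLOW collar; one open round well from above, 52 mm wide and 26 mm deep, with a flat floor 8 mm above the bench. A small grey control pod stands 12 mm out of one side, below the collar. The point is the centre of the well's floor; z points up.
Not all that is in view belongs to the job. Leave any orange look-alike of the part that bears bottle_blue_mid alone.

How it is judged:
By the outcome, as a careful person would: the job done as asked, in the order asked, and still so for the second after the job is handed in, with the robot touching nothing.
It also fails if it takes over 90 s, if anything falls off the work surface, if the arm or the gripper's body presses on something with over 40 N, if the wrist force passes 120 N, or if a joint passes its speed limit or range.

### The arm

A 6-joint arm with a two-finger parallel gripper is mounted at the origin on a cart in front of the work surface, level with it; the furniture and walls round the work are solid. World frame = base frame: x ahead of the robot, y to its left, z up, the work surface at z = 0. Lengths are in m, angles in rad, forces in N, time in s.
With the tool pointing down it reaches from about 0.275 to 0.725 m from the base axis. Payload 15.9 kg.
Tool frame: the origin (TCP) lies midway between the tips of the shut fingers; the grasp point (between the pads) lies 19 mm behind it; z points along the fingers, y is the line along which they close (so a half turn about z gives the same grasp; the last joint's range is limited). The gripper opens to 85 mm and grips with 20 to 120 N. Pads are 22 mm wide; open, the fingers measure 114 mm over their backs; the gripper's body (76 mm by 85 mm) begins 54 mm behind the grasp point. The pads swing forward as they close: fully open they stand 13 mm farther back than shut.
Start: joints at [-1.256, 0.213, -0.034, 1.323, 0, 1.571], TCP at [0.155, -0.475, 0.231] pointing down, gripper open.
Joint ranges: [-2.98, 2.98], [-0.74, 1.72], [-1.14, 1.35], [-2.1, 2.04], [-1.57, 1.44], [-3.14, 3.14]. Speed limits (rad/s): [1.89, 1.89, 2.39, 2.57, 3.14, 3.14].

### API

Orientations are given as a unit quaternion [x, y, z, w].
In Python, from station import bot, imaging, finish_job, nets gives the robot as it stands.
- The arm moves only by the tool play_rows, never from a script. Its argument "targets" is a list of rows, each an object of numbers: "tx", "ty", "tz": the shift along the world's x, y, z in m; "turn": the turn about the world's z in rad. In form: [{"tx": .., "ty": .., "tz": .., "turn": ..}, ...]. A call has 1 to 20 rows; each row is the pose to reach, as a shift and turn from the pose commanded when the call began; what a row does not reach only later rows make up. A row lasts 1/8 s, in which the tool goes at most 62.5 mm and 10.7 degrees, less where a joint would pass 70% of its speed; a pose out of reach is approached as far as the arm can. A call with a gripper value outside its range is refused whole. "hand" is the finger opening in m, from 0 to 0.0854, set as the call begins (left out, the last holds). The fingers move at their own pace and stop on an object; "grip_force" is the grip in N (left out, the last holds). Time passes only in rows, so rows that repeat a pose let the fingers close. It gives the time, the measured TCP pose, the force, the opening and the grip force at its end, in the units of the state.
- bot.state(): the state, without advancing time (a new reading comes with each control period).
- imaging.snapshot(name): name is "scene" or "top" or "wrist"; returns the picture (420x560x3 uint8, red, green, blue); there is no depth.
- imaging.calibration(name): a dict with "mtx" (3x3 intrinsics, pixels), "dist" ([k1, k2, p1, p2, k3] as OpenCV has them; the pictures are not rectified), "pose" (4x4, takes a point from camera to world coordinates); the wrist camera has in their place "hand_eye" (4x4, takes a point from camera to tool coordinates, whose origin is the TCP and whose axes are the flange's). Camera axes: x right, y up, looking along -z (the intrinsics and any distortion apply to the point x, -y, -z); pixel columns grow to the right and rows downward; lengths in m; the calibration is good to about 2 mm. A picture is of the moment at which its call begins: read the wrist's pose just before it. calibration takes no time and is no camera call.
- finish_job(): hands the job in; it is judged then, once.
Trained networks look in the newest picture that a camera, given by its name, has taken for a name from the list of things; names that differ only in an ending like _2 or _b are one class to them, and where a whole thing is asked for, a point or a joint stands for the part that bears it (a point fixed in the world has none). Each returns a list of dicts, best first, with "score" (0 to 1); they miss things now and then, are a little off and sometimes report something else, mostly with a low value. They report only what shows in the picture. A call takes as long as a camera call. They do not tell look-alikes from the thing itself.
- nets.spot_in(camera, name): "rect" ([left, top, width, height] in pixels, round what is visible of it).
- nets.silhouettes(camera, name): "pixels" (420x560 bool, what is visible of it) and "rect" ([left, top, width, height] in pixels, round what is visible of it).
The state is a dict: "t": time; "joints": joint angles; "qd": joint speeds; "joint_torque": joint torques, N m; "eef_pos": TCP position; "tcp_rot": TCP orientation; "contact_force": force on the tool from outside, world axes, zero at the start; "wrist_torque": the same for the moment, N m; "opening": finger opening in m; "gripper_force": force on a finger pad.
Only numpy, scipy, OpenCV 4.12 (cv2) and the standard library are available. Lean on these libraries where they do the work, as an engineer would, in place of code of your own. Each camera call takes 0.05 s, during which the arm holds its last target. There are 200 camera calls.

## Working session

There is one attempt and no reset: what is moved stays moved. The work goes in short steps, Python scripts to look and compute and a tool call to move; the robot and the scene stay as the last step left them, time stands still between calls to the robot, and variables do not carry over. Pictures are saved under pics/ and viewed, at most 14 in all, crops included, and the job is handed in when it is done.

Besides the shell and the picture viewer there is one more tool, called after "Request:" as name([rows], argument=value, ...), one row to a line, values as JSON. play_rows: Moves the arm, as the interface text tells. Its arguments: {"type":"object","properties":{"targets":{"type":"array","items":{"type":"object","properties":{"tx":{"type":"number"},"ty":{"type":"number"},"tz":{"type":"number"},"turn":{"type":"number"}}}},"hand":{"type":"number"},"grip_force":{"type":"number"}},"required":["targets"]}

```bash
mkdir -p pics; ls; python3 - <<'E'
from station import bot, imaging, nets
import cv2, numpy as np
print(bot.state())
for c in ("scene","top"):
    im=imaging.snapshot(c); cv2.imwrite(f"pics/{c}0.png",cv2.cvtColor(im,cv2.COLOR_RGB2BGR))
    k=imaging.calibration(c); print(c,np.round(k["mtx"],1).tolist(),k["dist"],np.round(k["pose"],3).tolist())
print(imaging.calibration("wrist"))
E
```

```text
pics
{'t': 0.0, 'joints': array([-1.25599797e+00,  2.13366774e-01, -3.50640724e-02,  1.32353062e+00,
       -1.22106574e-05,  1.57081082e+00]), 'qd': array([-0.00042457,  0.00031296,  0.00268403, -0.00128095,  0.00028816,
        0.00160379]), 'joint_torque': array([-5.05407850e-03, -6.86155057e+01,  4.87124491e+01,  1.74519728e-02,
        1.81750206e-04, -1.30069711e-05]), 'eef_pos': array([ 0.15469785, -0.47509017,  0.2308089 ]), 'tcp_rot': array([ 9.87639270e-01,  1.56742887e-01, -9.73518342e-05, -5.74410273e-04]), 'contact_force': array([-0.36177483,  0.21945001, -0.16500683]), 'wrist_torque': array([0.00411192, 0.01146277, 0.02642637]), 'gripper_force': 0.0, 'opening': 0.08556807875378608}
scene [[453.7, 0.0, 278.1], [0.0, 453.7, 212.1], [0.0, 0.0, 1.0]] [-0.04053993  0.          0.          0.          0.        ] [[-0.9, 0.298, -0.319, 0.113], [-0.436, -0.632, 0.641, 0.778], [-0.011, 0.716, 0.698, 0.892], [0.0, 0.0, 0.0, 1.0]]
top [[385.4, 0.0, 280.4], [0.0, 385.4, 210.5], [0.0, 0.0, 1.0]] [-0.07927388  0.          0.          0.          0.        ] [[0.017, 0.995, -0.097, 0.401], [-1.0, 0.017, -0.005, 0.019], [-0.003, 0.097, 0.995, 0.993], [0.0, 0.0, 0.0, 1.0]]
{'mtx': array([[371.9027409 ,   0.        , 279.21575479],
       [  0.        , 371.9027409 , 205.65400249],
       [  0.        ,   0.        ,   1.        ]]), 'dist': array([-0.10445981,  0.        ,  0.        ,  0.        ,  0.        ]), 'hand_eye': array([[ 4.35444624e-04,  9.64122753e-01,  2.65456452e-01,
         6.64943501e-02],
       [ 9.99999888e-01, -4.68703471e-04,  6.19427603e-05,
        -2.61113236e-04],
       [ 1.84140785e-04,  2.65456395e-01, -9.64122849e-01,
        -1.42630997e-01],
       [ 0.00000000e+00,  0.00000000e+00,  0.00000000e+00,
         1.00000000e+00]])}
```

View pics/scene0.png

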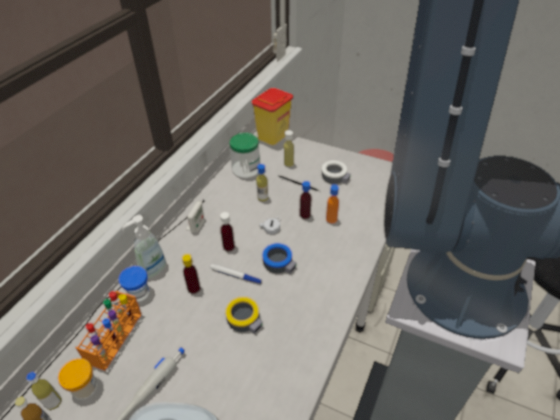

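View pics/top0.png

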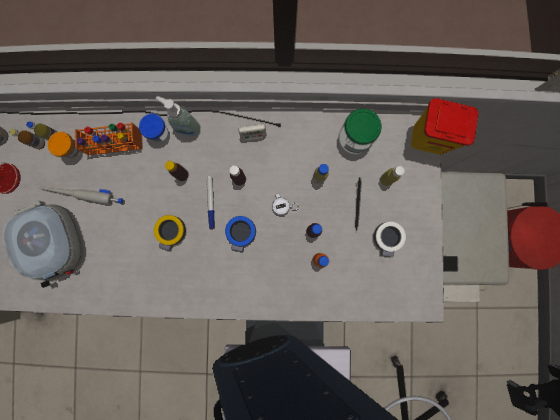

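The scene view shows the blood bottles: yellow cap at (188,262), white cap at (226,218), blue cap at (305,187). The top view matches: yellow (172,166), white (235,172), blue (314,230).

There are three blue-capped candidates in the top view: (314,230) is dark red, (320,170) is labelled broth and (322,261) is the orange look-alike. The white-capped one at (397,173) is broth. The warmers are at yellow (170,230), blue (240,231) and white (390,237).

Next I measure positions and confirm the choices in a crop.

```bash
cat > h.py <<'E'
import numpy as np, cv2
from station import bot, imaging, nets
from scipy.spatial.transform import Rotation as R
def campose(c, st=None):
    k=imaging.calibration(c)
    if c!="wrist": return k, np.array(k["pose"])
    T=np.eye(4); T[:3,:3]=R.from_quat(st["tcp_rot"]).as_matrix(); T[:3,3]=st["eef_pos"]
    return k, T@k["hand_eye"]
def p2w(c, uv, z, st=None):
    k,P=campose(c,st)
    x,y=cv2.undistortPoints(np.array([[uv]],float),k["mtx"],k["dist"])[0,0]
    d=P[:3,:3]@[x,-y,-1]; o=P[:3,3]
    return o+d*(z-o[2])/d[2]
def w2p(c, X, st=None):
    k,P=campose(c,st)
    q=(np.atleast_2d(X)-P[:3,3])@P[:3,:3]; q=q*[1,-1,-1]
    return cv2.projectPoints(q,np.zeros(3),np.zeros(3),k["mtx"],k["dist"])[0][:,0]
E
python3 - <<'E'
from h import *
names=["bottle_blue_mid","bottle_white_mid","bottle_yellow_mid","broth_a_mid","warmer_blue_floor","warmer_white_floor","warmer_yellow_floor"]
ims={}
for c in ("top","scene"):
    ims[c]=imaging.snapshot(c)
    for n in names:
        for r in nets.silhouettes(c,n):
            if r["score"]<.3: continue
            m=r["pixels"]; ys,xs=np.nonzero(m); l,t,w,h=r["rect"]; ctr=(l+w/2,t+h/2)
            if "warmer" in n: g=p2w(c,ctr,.034)
            else: g=p2w(c,(xs.mean(),ys.mean()),.055)
            print(c,n,round(r["score"],2),np.round(r["rect"]).tolist(),len(xs),np.round(g,3)[:2])
s=ims["scene"]; s=cv2.resize(s[120:340,150:370],None,fx=2.7,fy=2.7,interpolation=cv2.INTER_CUBIC)
cv2.imwrite("pics/crop1.png",s[:,:,::-1])
t=cv2.resize(ims["top"][140:290,140:420],None,fx=2.85,fy=2.85,interpolation=cv2.INTER_CUBIC)
cv2.imwrite("pics/crop2.png",t[:,:,::-1])
E
```

```text
top bottle_blue_mid 0.75 [304.0, 224.0, 22.0, 11.0] 152 [ 0.446 -0.059]
top bottle_blue_mid 0.63 [314.0, 255.0, 15.0, 13.0] 186 [ 0.374 -0.077]
top bottle_white_mid 0.7 [228.0, 163.0, 18.0, 19.0] 233 [0.579 0.132]
top bottle_yellow_mid 0.79 [166.0, 164.0, 23.0, 15.0] 283 [0.588 0.283]
top bottle_yellow_mid 0.34 [221.0, 215.0, 36.0, 37.0] 824 [0.437 0.121]
top broth_a_mid 0.51 [313.0, 163.0, 19.0, 19.0] 197 [ 0.585 -0.076]
top warmer_blue_floor 0.71 [225.0, 217.0, 32.0, 36.0] 829 [0.432 0.122]
top warmer_blue_floor 0.54 [380.0, 170.0, 24.0, 16.0] 278 [ 0.581 -0.259]
top warmer_white_floor 0.9 [374.0, 223.0, 35.0, 35.0] 869 [ 0.424 -0.254]
top warmer_yellow_floor 0.71 [154.0, 218.0, 32.0, 33.0] 843 [0.431 0.298]
scene bottle_blue_mid 0.97 [302.0, 182.0, 10.0, 40.0] 417 [ 0.447 -0.059]
scene bottle_blue_mid 0.81 [326.0, 185.0, 17.0, 39.0] 382 [ 0.374 -0.074]
scene bottle_blue_mid 0.67 [228.0, 297.0, 35.0, 36.0] 1035 [0.426 0.325]
scene bottle_white_mid 0.79 [223.0, 213.0, 12.0, 37.0] 472 [0.58  0.133]
scene bottle_white_mid 0.35 [227.0, 298.0, 35.0, 37.0] 1081 [0.426 0.325]
scene bottle_yellow_mid 0.6 [179.0, 254.0, 22.0, 42.0] 521 [0.59  0.283]
scene broth_a_mid 0.9 [257.0, 164.0, 13.0, 41.0] 332 [ 0.585 -0.07 ]
scene warmer_blue_floor 0.6 [263.0, 239.0, 33.0, 35.0] 844 [0.433 0.13 ]
scene warmer_white_floor 0.59 [317.0, 164.0, 37.0, 21.0] 551 [ 0.422 -0.228]
scene warmer_yellow_floor 0.69 [225.0, 295.0, 36.0, 39.0] 1109 [0.435 0.313]
```

View pics/crop1.png

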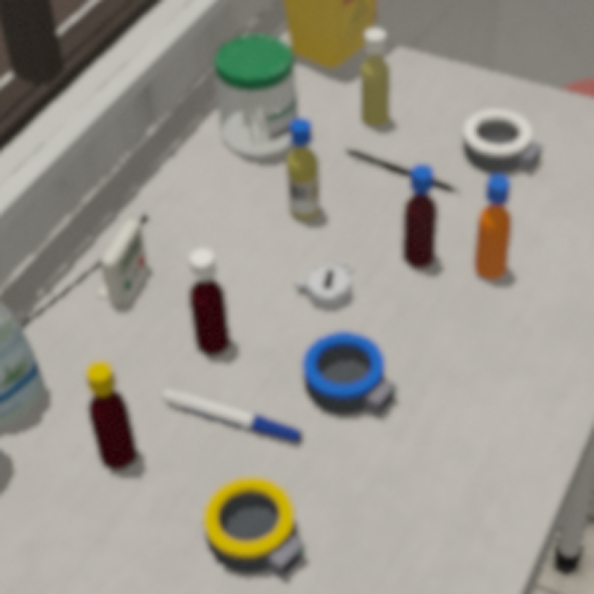

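View pics/crop2.png

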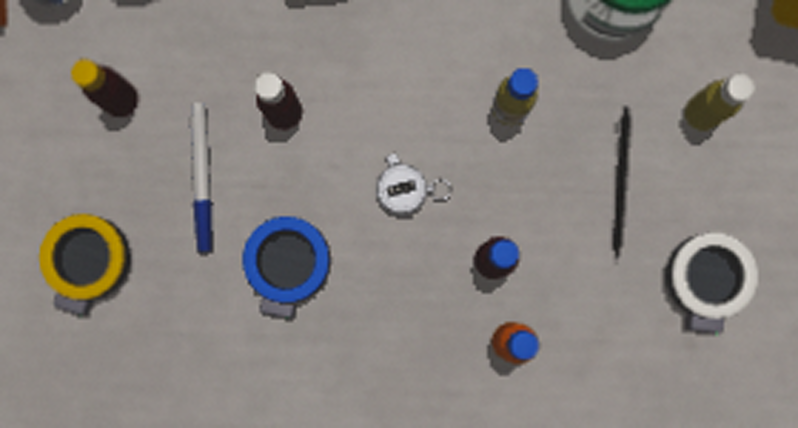

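Both crops confirm it: the only dark-red bottle with a blue cap is at top (314,230). The labelled broth is at (320,170), the orange look-alike is at (322,261), and both cameras agree on the position (0.446, -0.059). I'll go above it and look.

Request:
play_rows([
  {"tx": 0.029,"ty": 0.042,"tz": 0.01,"turn": 0.05},
  {"tx": 0.058,"ty": 0.084,"tz": 0.02,"turn": 0.1},
  {"tx": 0.087,"ty": 0.125,"tz": 0.02,"turn": 0.15},
  {"tx": 0.116,"ty": 0.166,"tz": 0.02,"turn": 0.2},
  {"tx": 0.145,"ty": 0.208,"tz": 0.02,"turn": 0.25},
  {"tx": 0.174,"ty": 0.25,"tz": 0.02,"turn": 0.3},
  {"tx": 0.203,"ty": 0.291,"tz": 0.02,"turn": 0.35},
  {"tx": 0.232,"ty": 0.333,"tz": 0.02,"turn": 0.4},
  {"tx": 0.261,"ty": 0.375,"tz": 0.02,"turn": 0.45},
  {"tx": 0.291,"ty": 0.416,"tz": 0.02,"turn": 0.47},
  {"tx": 0.291,"ty": 0.416,"tz": 0.02,"turn": 0.47},
  {"tx": 0.291,"ty": 0.416,"tz": 0.02,"turn": 0.47},
  {"tx": 0.291,"ty": 0.416,"tz": 0.02,"turn": 0.47},
], hand=0.085, grip_force=40)

```text
t: 2.52
eef_pos: [0.4454, -0.0602, 0.2514]
tcp_rot: [0.924, 0.382, 0.0, 0.0]
contact_force: [-0.1, 0.2, 0.1]
opening: 0.085
gripper_force: 0.0
```

```bash
cat >> h.py <<'E'
def look(fn, col, z, est, win=60, save=True):
    """wrist look: centroid (bounding-ellipse) of coloured blob nearest the expected point, at height z"""
    st=bot.state(); im=imaging.snapshot("wrist")
    if save: cv2.imwrite(fn,im[:,:,::-1])
    return blob("wrist",im,col,z,est,st)
def blob(c,im,col,z,est,st=None):
    hsv=cv2.cvtColor(im,cv2.COLOR_RGB2HSV); H,S,V=[hsv[...,i].astype(int) for i in range(3)]
    m={"blue":(H>100)&(H<130)&(S>140)&(V>60),"yellow":(H>18)&(H<32)&(S>180)&(V>90),"white":(S<45)&(V>175)}[col]
    n,l,s,cc=cv2.connectedComponentsWithStats(m.astype(np.uint8))
    uv=w2p(c,[[est[0],est[1],z]],st)[0]; out=[]
    for i in range(1,n):
        if s[i,4]<25: continue
        cn=cv2.findContours((l==i).astype(np.uint8),cv2.RETR_EXTERNAL,cv2.CHAIN_APPROX_NONE)[0]
        cn=max(cn,key=cv2.contourArea)
        e=cv2.fitEllipse(cv2.convexHull(cn)) if len(cn)>8 else (cc[i],(0,0),0)
        out.append((float(np.hypot(*(e[0]-uv))),np.round(e[0],1).tolist(),np.round(e[1],1).tolist(),np.round(p2w(c,e[0],z,st)[:2],4).tolist()))
    print(c,col,"exp",np.round(uv),*sorted(out)[:2],sep="\n  ")
E
python3 - <<'E'
from h import *
im=cv2.cvtColor(cv2.imread("pics/top0.png"),cv2.COLOR_BGR2RGB)
for c,e in (("blue",(.432,.124)),("white",(.424,-.254)),("yellow",(.433,.298))): blob("top",im,c,.034,e)
for c,e in (("blue",(.446,-.059)),("white",(.58,.132)),("yellow",(.588,.283))): blob("top",im,c,.118,e)
st=bot.state(); print(st["eef_pos"],st["joints"],st["t"])
look("pics/w1.png","blue",.12,(.446,-.059))
E
```

```text
top
  blue
  exp
  [240. 235.]
  (4.131762415259568, [239.8, 230.7], [29.4, 29.9], [0.4423, 0.1236])
  (33.13544997854537, [211.2, 217.7], [4.8, 23.9], [0.4735, 0.1964])Traceback (most recent call last):
  File "<stdin>", line 3, in <module>
  File "h.py", line 32, in blob
    e=cv2.fitEllipse(cv2.convexHull(cn)) if len(cn)>8 else (cc[i],(0,0),0)
      ~~~~~~~~~~~~~~^^^^^^^^^^^^^^^^^^^^
cv2.error: OpenCV(4.12.0) /io/opencv/modules/imgproc/src/shapedescr.cpp:361: error: (-201:Incorrect size of input array) There should be at least 5 points to fit the ellipse in function 'fitEllipseNoDirect'
```

```bash
sed -i 's/if len(cn)>8 else/if len(cv2.convexHull(cn))>4 else/; s/print(c,col,"exp",np.round(uv),\*sorted(out)\[:2\],sep="\\n  ")/print(c,col,np.round(uv),sorted(out)[:2])/' h.py
python3 - <<'E'
from h import *
im=cv2.cvtColor(cv2.imread("pics/top0.png"),cv2.COLOR_BGR2RGB)
for c,e in (("blue",(.432,.124)),("white",(.424,-.254)),("yellow",(.433,.298))): blob("top",im,c,.034,e)
for c,e in (("blue",(.446,-.059)),("white",(.58,.132)),("yellow",(.588,.283))): blob("top",im,c,.118,e)
st=bot.state(); print(st["eef_pos"],st["joints"],st["t"])
look("pics/w1.png","blue",.12,(.446,-.059))
E
```

```text
top blue [240. 235.] [(4.131762415259568, [239.8, 230.7], [29.4, 29.9], [0.4423, 0.1236]), (33.13544997854537, [211.2, 217.7], [4.8, 23.9], [0.4735, 0.1964])]
top white [391. 240.] [(4.256484528979667, [390.7, 236.2], [28.5, 29.5], [0.4346, -0.2533]), (70.88499732632782, [399.7, 170.1], [8.3, 8.7], [0.6029, -0.2785])]
top yellow [170. 233.] [(3.9956143758166083, [168.4, 229.7], [29.0, 29.9], [0.4415, 0.3036]), (67.7815595208894, [169.4, 165.3], [8.8, 9.2], [0.6056, 0.3086])]
top blue [316. 229.] [(0.2605687518517468, [316.4, 228.7], [9.5, 9.9], [0.4462, -0.0596]), (32.62891566987868, [323.2, 260.6], [9.2, 9.9], [0.3742, -0.0755])]
top white [234. 169.] [(0.37157007541461834, [233.6, 169.5], [8.0, 9.2], [0.5796, 0.1327]), (38.4502848888692, [210.2, 199.6], [0, 0], [0.5087, 0.1846])]
top yellow [170. 165.] [(0.14083524118328297, [169.4, 165.3], [8.8, 9.2], [0.5877, 0.2832]), (57.95952914195993, [119.9, 135.2], [6.0, 6.9], [0.6594, 0.4066])]
[ 0.44535226 -0.06024742  0.25141708] [-1.34383825e-01  1.05768611e-01 -1.11725052e-01  1.35323299e+00
 -1.14259107e-04  2.22387860e+00] 2.525
wrist blue [279. 193.] [(3.8613342689383754, [281.7, 189.7], [30.3, 33.4], [0.4489, -0.0585]), (84.19561066379215, [233.7, 263.5], [28.2, 34.2], [0.3789, -0.0742])]
```

View pics/w1.png

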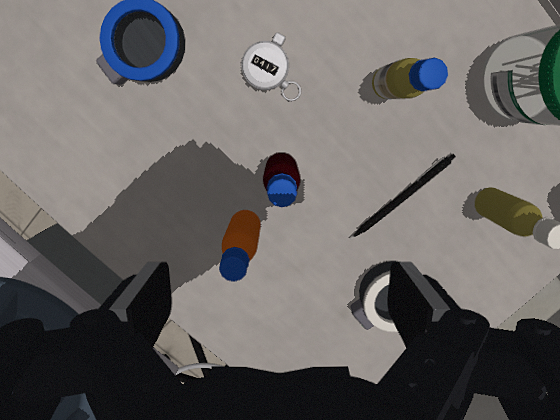

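The wrist view shows the dark-red bottle with its cap at (282,190), centred between the fingers, and the orange look-alike clear of the finger paths at (235,262). Now I descend and grip the cap.

Request:
play_rows([
  {"tx": 0.001,"ty": 0.001,"tz": -0.03},
  {"tx": 0.001,"ty": 0.001,"tz": -0.065},
  {"tx": 0.001,"ty": 0.001,"tz": -0.1},
  {"tx": 0.001,"ty": 0.001,"tz": -0.13},
  {"tx": 0.001,"ty": 0.001,"tz": -0.15},
  {"tx": 0.001,"ty": 0.001,"tz": -0.16},
  {"tx": 0.001,"ty": 0.001,"tz": -0.16},
  {"tx": 0.001,"ty": 0.001,"tz": -0.16},
])

```text
invalid input at $.targets[0]: expected keys tx, ty, tz, turn
```

Request:
play_rows([
  {"tz": 0},
  {"tz": 0},
  {"tz": 0},
  {"tz": 0},
  {"tz": 0},
  {"tz": 0},
  {"tz": 0},
  {"tz": 0},
], hand=0.01, grip_force=40)

```text
invalid input at $.targets[0]: expected keys tx, ty, tz, turn
```

Request:
play_rows([
  {"tx": 0.001,"ty": 0.001,"tz": -0.03,"turn": 0},
  {"tx": 0.001,"ty": 0.001,"tz": -0.065,"turn": 0},
  {"tx": 0.001,"ty": 0.001,"tz": -0.1,"turn": 0},
  {"tx": 0.001,"ty": 0.001,"tz": -0.13,"turn": 0},
  {"tx": 0.001,"ty": 0.001,"tz": -0.15,"turn": 0},
  {"tx": 0.001,"ty": 0.001,"tz": -0.16,"turn": 0},
  {"tx": 0.001,"ty": 0.001,"tz": -0.16,"turn": 0},
  {"tx": 0.001,"ty": 0.001,"tz": -0.16,"turn": 0},
])

```text
t: 3.58
eef_pos: [0.4473, -0.0587, 0.0921]
tcp_rot: [0.924, 0.382, 0.001, 0.0]
contact_force: [0.2, 0.3, -0.5]
opening: 0.085
gripper_force: 0.0
```

Request:
play_rows([
  {"tx": 0,"ty": 0,"tz": 0,"turn": 0},
  {"tx": 0,"ty": 0,"tz": 0,"turn": 0},
  {"tx": 0,"ty": 0,"tz": 0,"turn": 0},
  {"tx": 0,"ty": 0,"tz": 0,"turn": 0},
  {"tx": 0,"ty": 0,"tz": 0,"turn": 0},
  {"tx": 0,"ty": 0,"tz": 0,"turn": 0},
  {"tx": 0,"ty": 0,"tz": 0,"turn": 0},
  {"tx": 0,"ty": 0,"tz": 0,"turn": 0},
], hand=0.01, grip_force=40)

```text
t: 4.58
eef_pos: [0.447, -0.0585, 0.0914]
tcp_rot: [0.924, 0.382, 0.0, 0.0]
contact_force: [1.4, -0.7, 5.4]
opening: 0.0216
gripper_force: 39.1
```

Request:
play_rows([
  {"tx": 0,"ty": 0,"tz": 0.02,"turn": 0},
  {"tx": 0,"ty": 0,"tz": 0.05,"turn": 0},
  {"tx": 0,"ty": 0,"tz": 0.075,"turn": 0},
  {"tx": -0.001,"ty": 0.02,"tz": 0.08,"turn": 0},
  {"tx": -0.002,"ty": 0.05,"tz": 0.08,"turn": 0},
  {"tx": -0.003,"ty": 0.085,"tz": 0.08,"turn": 0},
  {"tx": -0.004,"ty": 0.12,"tz": 0.08,"turn": 0},
  {"tx": -0.005,"ty": 0.15,"tz": 0.08,"turn": 0},
  {"tx": -0.005,"ty": 0.172,"tz": 0.08,"turn": 0},
  {"tx": -0.005,"ty": 0.182,"tz": 0.08,"turn": 0},
  {"tx": -0.005,"ty": 0.182,"tz": 0.08,"turn": 0},
  {"tx": -0.005,"ty": 0.182,"tz": 0.08,"turn": 0},
  {"tx": -0.005,"ty": 0.182,"tz": 0.08,"turn": 0},
])

```text
t: 6.2
eef_pos: [0.4419, 0.1229, 0.1713]
tcp_rot: [0.924, 0.382, -0.0, 0.0]
contact_force: [0.1, 0.0, -1.1]
opening: 0.0218
gripper_force: 39.3
```

```bash
python3 - <<'E'
from h import *
st=bot.state(); print(st["eef_pos"],st["opening"],st["t"])
look("pics/w2.png","blue",.034,(.442,.124))
E
```

```text
[0.44185329 0.12294652 0.17131878] 0.021767372113999355 6.2
wrist blue [279. 192.] [(3.536900153769792, [280.3, 188.3], [95.0, 96.1], [0.4445, 0.1252]), (101.68358236951363, [279.4, 293.3], [66.7, 80.0], [0.3802, 0.0619])]
```

View pics/w2.png

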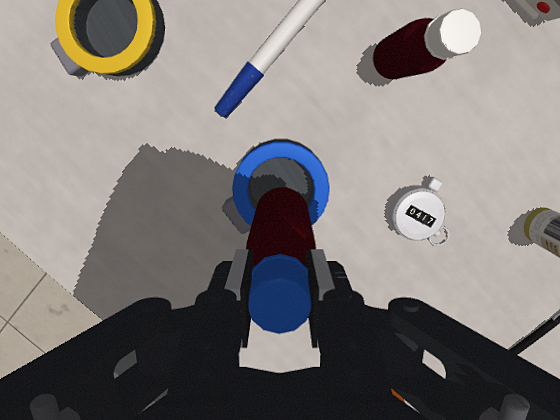

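The wrist view shows the bottle held upright, its cap at (281,293) and body up to (281,188), over the blue collar at (280,188). I'll lower it slowly to about the floor.

Request:
play_rows([
  {"tx": 0.001,"ty": 0.001,"tz": -0.01,"turn": 0},
  {"tx": 0.001,"ty": 0.001,"tz": -0.025,"turn": 0},
  {"tx": 0.001,"ty": 0.001,"tz": -0.04,"turn": 0},
  {"tx": 0.001,"ty": 0.001,"tz": -0.052,"turn": 0},
  {"tx": 0.001,"ty": 0.001,"tz": -0.06,"turn": 0},
  {"tx": 0.001,"ty": 0.001,"tz": -0.066,"turn": 0},
  {"tx": 0.001,"ty": 0.001,"tz": -0.069,"turn": 0},
  {"tx": 0.001,"ty": 0.001,"tz": -0.071,"turn": 0},
  {"tx": 0.001,"ty": 0.001,"tz": -0.0715,"turn": 0},
  {"tx": 0.001,"ty": 0.001,"tz": -0.0715,"turn": 0},
  {"tx": 0.001,"ty": 0.001,"tz": -0.0715,"turn": 0},
])

```text
t: 7.62
eef_pos: [0.4429, 0.1246, 0.0999]
tcp_rot: [0.924, 0.382, 0.0, 0.0]
contact_force: [0.5, 1.1, -0.5]
opening: 0.0216
gripper_force: 39.3
```

Request:
play_rows([
  {"tx": 0,"ty": 0,"tz": -0.0005,"turn": 0},
  {"tx": 0,"ty": 0,"tz": -0.0005,"turn": 0},
  {"tx": 0,"ty": 0,"tz": -0.0005,"turn": 0},
])

```text
t: 8.0
eef_pos: [0.443, 0.1246, 0.0994]
tcp_rot: [0.924, 0.382, 0.0, 0.0]
contact_force: [0.6, -0.6, 3.6]
opening: 0.0215
gripper_force: 39.5
```

Request:
play_rows([
  {"tx": 0,"ty": 0,"tz": 0,"turn": 0},
  {"tx": 0,"ty": 0,"tz": 0,"turn": 0},
  {"tx": 0,"ty": 0,"tz": 0,"turn": 0},
  {"tx": 0,"ty": 0,"tz": 0,"turn": 0},
], hand=0.035)

```text
t: 8.5
eef_pos: [0.4428, 0.1246, 0.0993]
tcp_rot: [0.924, 0.382, -0.0, -0.0]
contact_force: [-0.4, 0.6, 0.8]
opening: 0.0346
gripper_force: 0.0
```

Request:
play_rows([
  {"tx": 0,"ty": 0,"tz": 0,"turn": 0},
  {"tx": 0,"ty": 0,"tz": 0,"turn": 0},
  {"tx": 0,"ty": 0,"tz": 0.02,"turn": 0},
  {"tx": 0,"ty": 0,"tz": 0.05,"turn": 0},
  {"tx": 0,"ty": 0,"tz": 0.09,"turn": 0},
  {"tx": 0,"ty": 0,"tz": 0.13,"turn": 0},
  {"tx": 0.02,"ty": 0.001,"tz": 0.152,"turn": 0},
  {"tx": 0.06,"ty": 0.003,"tz": 0.152,"turn": 0},
  {"tx": 0.1,"ty": 0.006,"tz": 0.152,"turn": 0},
  {"tx": 0.13,"ty": 0.008,"tz": 0.152,"turn": 0},
  {"tx": 0.137,"ty": 0.008,"tz": 0.152,"turn": 0},
  {"tx": 0.137,"ty": 0.008,"tz": 0.152,"turn": 0},
  {"tx": 0.137,"ty": 0.008,"tz": 0.152,"turn": 0},
], hand=0.085)

```text
t: 10.12
eef_pos: [0.5791, 0.1326, 0.2517]
tcp_rot: [0.924, 0.382, 0.0, -0.0]
contact_force: [-1.2, -0.8, 0.5]
opening: 0.0851
gripper_force: 0.0
```

```bash
python3 - <<'E'
from h import *
st=bot.state(); print(st["eef_pos"],st["joints"],st["t"])
look("pics/w3.png","white",.12,(.5796,.1327))
look("pics/w3.png","blue",.128,(.443,.124))
E
```

```text
[0.57907359 0.13259111 0.25168685] [2.25070275e-01 4.14771625e-01 2.94570625e-01 1.45041034e+00
 3.89167875e-05 2.58171640e+00] 10.125
wrist white [280. 194.] [(2.486371041964232, [281.6, 191.7], [23.1, 26.9], [0.5814, 0.1332]), (90.17435211468083, [303.9, 280.9], [26.6, 35.2], [0.5417, 0.0676])]
wrist blue [171. 317.] [(7.712704577050088, [175.9, 311.5], [28.1, 34.8], [0.4503, 0.1245]), (57.228526669529884, [196.8, 266.3], [63.3, 70.3], [0.4935, 0.1391])]
```

View pics/w3.png

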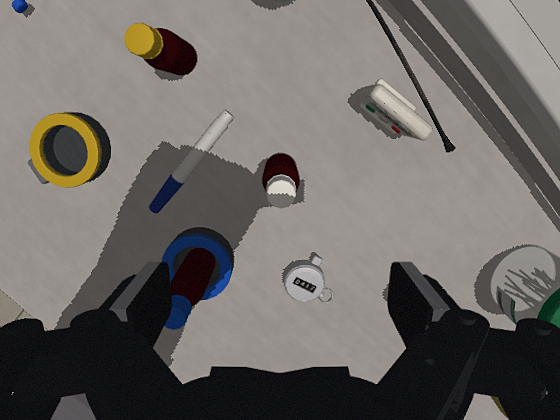

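Blue stands in its warmer, with its cap at (176,311) over the blue collar. The white-capped blood bottle is at (281,185), centred for the grasp.

Request:
play_rows([
  {"tx": 0.001,"ty": 0,"tz": -0.03,"turn": 0},
  {"tx": 0.001,"ty": 0,"tz": -0.065,"turn": 0},
  {"tx": 0.001,"ty": 0,"tz": -0.1,"turn": 0},
  {"tx": 0.001,"ty": 0,"tz": -0.13,"turn": 0},
  {"tx": 0.001,"ty": 0,"tz": -0.15,"turn": 0},
  {"tx": 0.001,"ty": 0,"tz": -0.16,"turn": 0},
  {"tx": 0.001,"ty": 0,"tz": -0.16,"turn": 0},
  {"tx": 0.001,"ty": 0,"tz": -0.16,"turn": 0},
])

```text
t: 11.22
eef_pos: [0.5813, 0.1327, 0.0923]
tcp_rot: [0.924, 0.382, 0.001, 0.0]
contact_force: [-0.2, -0.0, 1.2]
opening: 0.0852
gripper_force: 0.0
```

Request:
play_rows([
  {"tx": 0,"ty": 0,"tz": 0,"turn": 0},
  {"tx": 0,"ty": 0,"tz": 0,"turn": 0},
  {"tx": 0,"ty": 0,"tz": 0,"turn": 0},
  {"tx": 0,"ty": 0,"tz": 0,"turn": 0},
  {"tx": 0,"ty": 0,"tz": 0,"turn": 0},
  {"tx": 0,"ty": 0,"tz": 0,"turn": 0},
  {"tx": 0,"ty": 0,"tz": 0,"turn": 0},
  {"tx": 0,"ty": 0,"tz": 0,"turn": 0},
], hand=0.01, grip_force=40)

```text
t: 12.22
eef_pos: [0.5809, 0.1326, 0.0915]
tcp_rot: [0.924, 0.382, 0.0, 0.0]
contact_force: [-0.5, 0.4, 4.7]
opening: 0.0215
gripper_force: 39.1
```

Request:
play_rows([
  {"tx": 0,"ty": 0,"tz": 0.02,"turn": 0},
  {"tx": 0,"ty": 0,"tz": 0.055,"turn": 0},
  {"tx": 0,"ty": 0,"tz": 0.095,"turn": 0},
  {"tx": 0,"ty": 0,"tz": 0.13,"turn": 0},
  {"tx": -0.007,"ty": -0.02,"tz": 0.15,"turn": 0},
  {"tx": -0.02,"ty": -0.055,"tz": 0.155,"turn": 0},
  {"tx": -0.036,"ty": -0.096,"tz": 0.155,"turn": 0},
  {"tx": -0.052,"ty": -0.138,"tz": 0.155,"turn": 0},
  {"tx": -0.068,"ty": -0.18,"tz": 0.155,"turn": 0},
  {"tx": -0.084,"ty": -0.222,"tz": 0.155,"turn": 0},
  {"tx": -0.1,"ty": -0.264,"tz": 0.155,"turn": 0},
  {"tx": -0.115,"ty": -0.306,"tz": 0.155,"turn": 0},
  {"tx": -0.129,"ty": -0.343,"tz": 0.14,"turn": 0},
  {"tx": -0.139,"ty": -0.37,"tz": 0.12,"turn": 0},
  {"tx": -0.145,"ty": -0.385,"tz": 0.1,"turn": 0},
  {"tx": -0.145,"ty": -0.386,"tz": 0.08,"turn": 0},
  {"tx": -0.145,"ty": -0.386,"tz": 0.08,"turn": 0},
  {"tx": -0.145,"ty": -0.386,"tz": 0.08,"turn": 0},
  {"tx": -0.145,"ty": -0.386,"tz": 0.08,"turn": 0},
])

```text
t: 14.6
eef_pos: [0.4363, -0.2534, 0.1721]
tcp_rot: [0.924, 0.383, 0.0, 0.0]
contact_force: [0.2, 0.0, -0.8]
opening: 0.0217
gripper_force: 39.4
```

```bash
python3 - <<'E'
from h import *
st=bot.state(); print(st["eef_pos"],st["opening"],st["t"])
look("pics/w4.png","white",.034,(.4346,-.2533))
E
```

```text
[ 0.43627598 -0.25341471  0.17211499] 0.021697221057970267 14.6
wrist white [278. 194.] [(74.4606240868716, [273.6, 119.6], [408.6, 592.5], [0.4723, -0.2109]), (146.2711863380312, [182.3, 304.5], [5.3, 25.3], [0.3075, -0.264])]
```

View pics/w4.png

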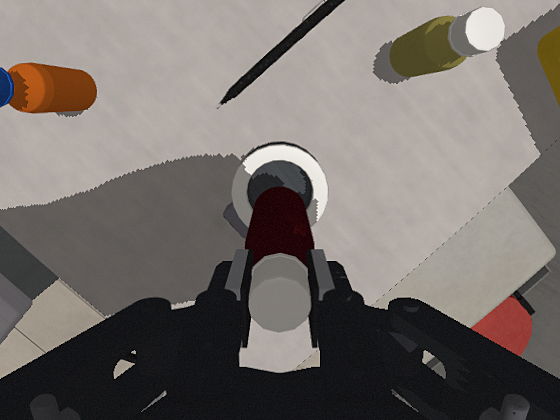

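The white collar is centred at about (280,191), as for the blue placing. The bottle is upright and aligned, so I lower it.

Request:
play_rows([
  {"tx": 0,"ty": 0,"tz": -0.01,"turn": 0},
  {"tx": 0,"ty": 0,"tz": -0.025,"turn": 0},
  {"tx": 0,"ty": 0,"tz": -0.04,"turn": 0},
  {"tx": 0,"ty": 0,"tz": -0.052,"turn": 0},
  {"tx": 0,"ty": 0,"tz": -0.06,"turn": 0},
  {"tx": 0,"ty": 0,"tz": -0.066,"turn": 0},
  {"tx": 0,"ty": 0,"tz": -0.069,"turn": 0},
  {"tx": 0,"ty": 0,"tz": -0.071,"turn": 0},
  {"tx": 0,"ty": 0,"tz": -0.072,"turn": 0},
  {"tx": 0,"ty": 0,"tz": -0.072,"turn": 0},
  {"tx": 0,"ty": 0,"tz": -0.072,"turn": 0},
])

```text
t: 16.02
eef_pos: [0.436, -0.2535, 0.0995]
tcp_rot: [0.924, 0.382, 0.0, 0.0]
contact_force: [0.6, 0.2, 1.8]
opening: 0.0221
gripper_force: 39.6
```

Request:
play_rows([
  {"tx": 0,"ty": 0,"tz": 0,"turn": 0},
  {"tx": 0,"ty": 0,"tz": 0,"turn": 0},
  {"tx": 0,"ty": 0,"tz": 0,"turn": 0},
  {"tx": 0,"ty": 0,"tz": 0,"turn": 0},
], hand=0.035)

```text
t: 16.52
eef_pos: [0.4358, -0.2534, 0.0993]
tcp_rot: [0.924, 0.382, -0.0, -0.0]
contact_force: [-0.6, 0.4, 0.7]
opening: 0.0352
gripper_force: 0.0
```

Request:
play_rows([
  {"tx": 0,"ty": 0,"tz": 0,"turn": 0},
  {"tx": 0,"ty": 0,"tz": 0,"turn": 0},
  {"tx": 0,"ty": 0,"tz": 0.02,"turn": 0},
  {"tx": 0,"ty": 0,"tz": 0.06,"turn": 0},
  {"tx": 0,"ty": 0,"tz": 0.1,"turn": 0},
  {"tx": 0,"ty": 0,"tz": 0.14,"turn": 0},
  {"tx": 0.006,"ty": 0.02,"tz": 0.152,"turn": 0.02},
  {"tx": 0.02,"ty": 0.07,"tz": 0.152,"turn": 0.06},
  {"tx": 0.034,"ty": 0.12,"tz": 0.152,"turn": 0.1},
  {"tx": 0.048,"ty": 0.17,"tz": 0.152,"turn": 0.14},
  {"tx": 0.062,"ty": 0.22,"tz": 0.152,"turn": 0.18},
  {"tx": 0.076,"ty": 0.27,"tz": 0.152,"turn": 0.22},
  {"tx": 0.091,"ty": 0.32,"tz": 0.152,"turn": 0.26},
  {"tx": 0.105,"ty": 0.37,"tz": 0.152,"turn": 0.3},
  {"tx": 0.119,"ty": 0.42,"tz": 0.152,"turn": 0.34},
  {"tx": 0.133,"ty": 0.47,"tz": 0.152,"turn": 0.38},
  {"tx": 0.147,"ty": 0.52,"tz": 0.152,"turn": 0.4},
  {"tx": 0.152,"ty": 0.536,"tz": 0.152,"turn": 0.4},
  {"tx": 0.152,"ty": 0.536,"tz": 0.152,"turn": 0.4},
  {"tx": 0.152,"ty": 0.536,"tz": 0.152,"turn": 0.4},
], hand=0.085)

```text
t: 19.02
eef_pos: [0.5877, 0.2818, 0.2514]
tcp_rot: [0.83, 0.558, -0.0, 0.0]
contact_force: [-0.3, -0.4, -0.2]
opening: 0.0852
gripper_force: 0.0
```

```bash
python3 - <<'E'
from h import *
st=bot.state(); print(st["eef_pos"],st["joints"],st["t"])
look("pics/w5.png","yellow",.12,(.5877,.2832))
E
```

```text
[0.58773186 0.28183927 0.25138519] [ 4.47212069e-01  5.55991242e-01  5.15628382e-01  1.53054009e+00
 -1.41121892e-04  2.40449947e+00] 19.025
wrist yellow [279. 193.] [(4.723777742515399, [280.5, 188.7], [29.3, 33.2], [0.5898, 0.2862]), (139.40936007915437, [140.5, 205.2], [67.8, 73.8], [0.4843, 0.315])]
```

View pics/w5.png

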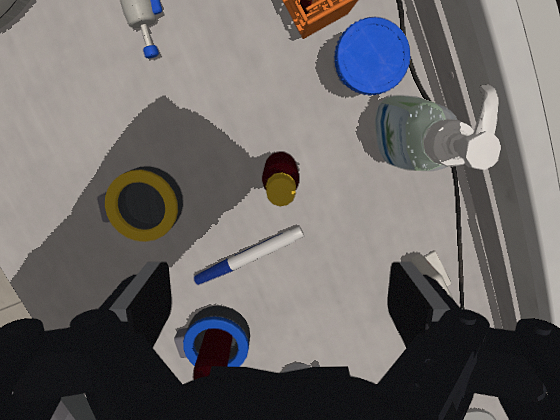

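The yellow-capped blood bottle is at (281,180), between the fingers. The spray bottle stands to the right at (430,140), so I'll narrow the hand to 50 mm for clearance while descending.

Request:
play_rows([
  {"tx": 0.001,"ty": 0.0025,"tz": 0,"turn": 0},
  {"tx": 0.001,"ty": 0.0025,"tz": 0,"turn": 0},
  {"tx": 0.001,"ty": 0.0025,"tz": -0.02,"turn": 0},
  {"tx": 0.001,"ty": 0.0025,"tz": -0.05,"turn": 0},
  {"tx": 0.001,"ty": 0.0025,"tz": -0.08,"turn": 0},
  {"tx": 0.001,"ty": 0.0025,"tz": -0.11,"turn": 0},
  {"tx": 0.001,"ty": 0.0025,"tz": -0.135,"turn": 0},
  {"tx": 0.001,"ty": 0.0025,"tz": -0.15,"turn": 0},
  {"tx": 0.001,"ty": 0.0025,"tz": -0.16,"turn": 0},
  {"tx": 0.001,"ty": 0.0025,"tz": -0.16,"turn": 0},
  {"tx": 0.001,"ty": 0.0025,"tz": -0.16,"turn": 0},
], hand=0.05)

```text
t: 20.45
eef_pos: [0.5892, 0.2853, 0.0922]
tcp_rot: [0.83, 0.558, 0.001, 0.0]
contact_force: [0.4, -0.2, -0.5]
opening: 0.0498
gripper_force: 0.0
```

Request:
play_rows([
  {"tx": 0,"ty": 0,"tz": 0,"turn": 0},
  {"tx": 0,"ty": 0,"tz": 0,"turn": 0},
  {"tx": 0,"ty": 0,"tz": 0,"turn": 0},
  {"tx": 0,"ty": 0,"tz": 0,"turn": 0},
  {"tx": 0,"ty": 0,"tz": 0,"turn": 0},
  {"tx": 0,"ty": 0,"tz": 0,"turn": 0},
], hand=0.01, grip_force=40)

```text
t: 21.2
eef_pos: [0.5892, 0.2852, 0.0919]
tcp_rot: [0.83, 0.558, 0.001, 0.0]
contact_force: [-0.2, -0.6, 5.7]
opening: 0.0218
gripper_force: 39.2
```

Request:
play_rows([
  {"tx": 0,"ty": 0,"tz": 0.02,"turn": 0},
  {"tx": 0,"ty": 0,"tz": 0.05,"turn": 0},
  {"tx": 0,"ty": 0,"tz": 0.075,"turn": 0},
  {"tx": -0.015,"ty": 0.002,"tz": 0.08,"turn": 0},
  {"tx": -0.04,"ty": 0.006,"tz": 0.08,"turn": 0},
  {"tx": -0.07,"ty": 0.01,"tz": 0.08,"turn": 0},
  {"tx": -0.1,"ty": 0.014,"tz": 0.08,"turn": 0},
  {"tx": -0.125,"ty": 0.017,"tz": 0.08,"turn": 0},
  {"tx": -0.14,"ty": 0.0195,"tz": 0.08,"turn": 0},
  {"tx": -0.146,"ty": 0.0195,"tz": 0.08,"turn": 0},
  {"tx": -0.146,"ty": 0.0195,"tz": 0.08,"turn": 0},
  {"tx": -0.146,"ty": 0.0195,"tz": 0.08,"turn": 0},
  {"tx": -0.146,"ty": 0.0195,"tz": 0.08,"turn": 0},
])

```text
t: 22.82
eef_pos: [0.4433, 0.3045, 0.1711]
tcp_rot: [0.83, 0.558, -0.0, 0.0]
contact_force: [0.0, -0.3, -0.8]
opening: 0.0217
gripper_force: 39.3
```

```bash
python3 - <<'E'
from h import *
st=bot.state(); print(st["eef_pos"],st["opening"],st["t"])
look("pics/w6.png","yellow",.034,(.4425,.304))
E
```

```text
[0.44327572 0.3044687  0.17113602] 0.021664696322461173 22.825
wrist yellow [279. 194.] [(3.3958704451660653, [278.6, 190.7], [94.4, 95.5], [0.4429, 0.3067]), (100.06586088671749, [279.4, 294.1], [66.6, 79.2], [0.41, 0.224])]
```

View pics/w6.png

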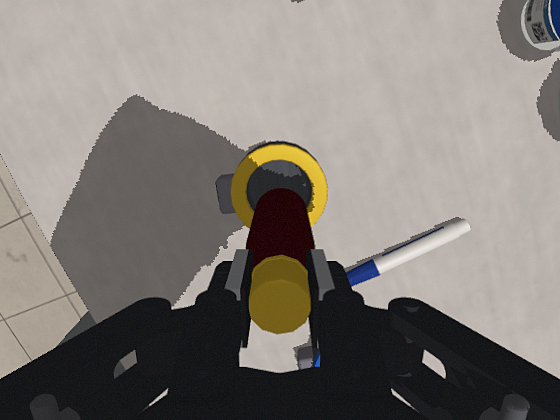

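The yellow collar is centred at (279,191), aligned as before, so I lower the bottle.

Request:
play_rows([
  {"tx": -0.001,"ty": 0,"tz": -0.01,"turn": 0},
  {"tx": -0.001,"ty": 0,"tz": -0.025,"turn": 0},
  {"tx": -0.001,"ty": 0,"tz": -0.04,"turn": 0},
  {"tx": -0.001,"ty": 0,"tz": -0.052,"turn": 0},
  {"tx": -0.001,"ty": 0,"tz": -0.06,"turn": 0},
  {"tx": -0.001,"ty": 0,"tz": -0.066,"turn": 0},
  {"tx": -0.001,"ty": 0,"tz": -0.069,"turn": 0},
  {"tx": -0.001,"ty": 0,"tz": -0.071,"turn": 0},
  {"tx": -0.001,"ty": 0,"tz": -0.072,"turn": 0},
  {"tx": -0.001,"ty": 0,"tz": -0.072,"turn": 0},
  {"tx": -0.001,"ty": 0,"tz": -0.072,"turn": 0},
])

```text
t: 24.25
eef_pos: [0.4422, 0.3048, 0.0999]
tcp_rot: [0.83, 0.558, 0.001, 0.0]
contact_force: [-0.3, -0.1, 5.0]
opening: 0.0221
gripper_force: 39.9
```

Request:
play_rows([
  {"tx": 0,"ty": 0,"tz": 0,"turn": 0},
  {"tx": 0,"ty": 0,"tz": 0,"turn": 0},
  {"tx": 0,"ty": 0,"tz": 0,"turn": 0},
  {"tx": 0,"ty": 0,"tz": 0,"turn": 0},
], hand=0.035)

```text
t: 24.75
eef_pos: [0.4418, 0.3046, 0.0993]
tcp_rot: [0.83, 0.558, -0.0, 0.0]
contact_force: [-0.7, 0.2, -0.0]
opening: 0.0348
gripper_force: 0.0
```

Request:
play_rows([
  {"tx": 0,"ty": 0,"tz": 0,"turn": 0},
  {"tx": 0,"ty": 0,"tz": 0,"turn": 0},
  {"tx": 0,"ty": 0,"tz": 0.02,"turn": 0},
  {"tx": 0,"ty": 0,"tz": 0.06,"turn": 0},
  {"tx": 0,"ty": 0,"tz": 0.1,"turn": 0},
  {"tx": 0,"ty": 0,"tz": 0.14,"turn": 0},
  {"tx": -0.02,"ty": 0,"tz": 0.17,"turn": 0},
  {"tx": -0.06,"ty": 0,"tz": 0.18,"turn": 0},
  {"tx": -0.1,"ty": 0,"tz": 0.18,"turn": 0},
  {"tx": -0.1,"ty": 0,"tz": 0.18,"turn": 0},
  {"tx": -0.1,"ty": 0,"tz": 0.18,"turn": 0},
], hand=0.085)

```text
t: 26.12
eef_pos: [0.3421, 0.3047, 0.2794]
tcp_rot: [0.83, 0.558, 0.0, 0.0]
contact_force: [-0.6, 0.7, -0.1]
opening: 0.0849
gripper_force: 0.0
```

```bash
python3 - <<'E'
from h import *
ims={c:imaging.snapshot(c) for c in ("top","scene")}
a=cv2.resize(ims["top"][140:290,140:420],None,fx=2.0,fy=2.0); b=cv2.resize(ims["scene"][120:340,150:370],None,fx=1.25,fy=1.25)
cv2.imwrite("pics/end.png",np.vstack([a,np.pad(b,((0,0),(0,a.shape[1]-b.shape[1]),(0,0)))])[:,:,::-1])
print(bot.state()["t"],bot.state()["contact_force"])
E
```

```text
26.225 [-0.02231679  0.51094004  0.3624765 ]
```

View pics/end.png

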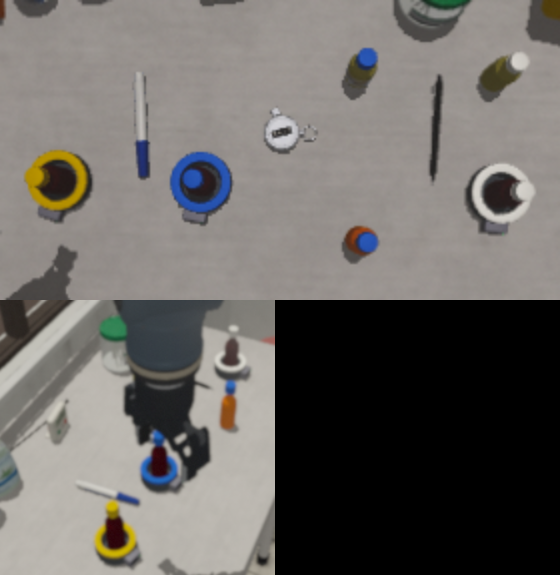

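All three blood bottles stand in their matching collars: top crop yellow (58,180), blue (200,182), white (500,193). The broths, orange look-alike, pen, marker and counter haven't moved, so I hand the job in.

```bash
python3 -c "
from station import finish_job; print(finish_job())"
```

```text
the job is handed in; nothing more can be done
None
```

The three blood bottles (blue, white and yellow caps) now stand upright in their matching warmers, nothing else was moved, and the job was handed in at about 26 s.

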